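Clear the block mixer's well and start its hold-down screw

ROBOT

A 6-joint arm with a two-finger parallel gripper is mounted at the origin on the work surface. World frame = base frame: x ahead of the robot, y to its left, z up, the work surface at z = 0. Lengths are in mm, angles in rad, forces in N, time in s.
With the tool pointing down it reaches from about 300 to 775 mm from the base axis. Payload 14.6 kg.
Tool frame: the origin (TCP) lies between the finger pads; the fingertips stand 25 mm ahead of it and the grasp point (between the pads) lies 6 mm ahead of it; z points along the fingers, y is the line along which they close (so a half turn about z gives the same grasp; the last joint's range is limited). The gripper opens to 94 mm and grips with 3 to 60 N. Pads are 16 mm wide; open, the fingers measure 119 mm over their backs; the gripper's body (75 mm by 177 mm) begins 78 mm behind the grasp point.
Start: joints at [1.125, 0.3, 1.521, -0, 1.321, -0.067], TCP at [203.39, 511.001, 230.446] pointing down, gripper open.
Joint ranges: [-3.03, 3.03], [-0.79, 2.21], [0.23, 2.52], [-1.04, 4.18], [0, 3.07], [-2.55, 2.55]. Speed limits (rad/s): [2.22, 2.22, 2.57, 3.14, 3.14, 3.14].

INTERFACE

Orientations are given as [roll, pitch, yaw] about the fixed x, y, z axes, in that order (R = Rz(yaw) Ry(pitch) Rx(roll)).
In Python, from cell import manip gives the robot as it stands. The module is installed in compiled form; this text tells all that it offers.
- The arm moves only by the tool step_arm, never from a script. Its argument "series" is one flat list of numbers, 5 for each row, row after row: the shift along the world's x, y, z in mm, then the turn about the world's z in rad, then the closure, from 0 (fully open) to 1 (shut). In form: [dx, dy, dz, spin, jaw, dx, dy, dz, spin, jaw, ...]. A call has 1 to 20 rows; each row shifts and turns the commanded pose from where the row before left it; what a row does not reach is not made up. A row lasts 1/8 s, in which the tool goes at most 62.5 mm and 10.7 degrees, less where a joint would pass 70% of its speed; a pose out of reach is approached as far as the arm can. A call is refused whole if a number of a shift passes 62.5 or a number of a turn 0.188, either way. A call with a gripper value outside its range is refused whole. The fingers move at their own pace and stop on an object; "squeeze" is the grip in N (left out, the last holds). Time passes only in rows, so rows that do not move let the fingers close. It gives the time, the measured TCP pose, the force, the opening and the grip force at its end, in the units of the state.
- manip.read_state(): the state, without advancing time (a new reading comes with each control period).
- manip.camera(name): name is "scene" or "top" or "wrist"; returns (picture, depth): 480x640x3 uint8, blue, green, red; 480x640 float32, mm along the optical axis (not along the pixel's ray), 0 where there is no reading.
- manip.camera_info(name): a dict with "fovy" (degrees; the focal length in pixels is half the picture's height over the tangent of half this angle, whatever the lens; pixels are square), "cx", "cy" (the principal point, pixels), "eye" and "orientation" of the camera in the world. Camera axes: x right, y down, z forward; pixel columns grow to the right and rows downward; lengths in mm; the calibration is good to about 2 mm. A picture is of the moment at which its call begins: read the wrist's pose just before it. camera_info takes no time and is no camera call; for the wrist camera it gives the pose at the moment of the call.
- manip.sign_off(): hands the job in; it is judged then, once.
The state is a dict: "clock": time; "joints": joint angles; "qd": joint speeds; "effort": joint torques, N m; "eef_pos": TCP position; "eef_rot": TCP orientation; "wrist_force": force on the tool from outside, world axes, zero at the start; "moment": the same for the moment, N m; "finger_gap": finger opening in mm; "finger_force": force on a finger pad.
Only numpy, scipy, OpenCV 4.12 (cv2) and the standard library are available. Lean on these libraries where they do the work, as an engineer would, in place of code of your own. Each camera call takes 0.05 s, during which the arm holds its last target. There are 200 camera calls.

TASK

Take the orange cleaning rod out of the mixer's well and hang it on its empty orange hook between the other rods without knocking them. Then lower the hold-down screw gently into the well with its wing in line with the red marks, feel for the thread, and turn it clockwise, never forcing it, until its flange lies flat on the block and its wing stands square across the marks; let go and leave it there, with everything else on the bench left alone.

Things in the scene. Friction and masses are not known exactly. Their poses are not given: they have to be found in the camera images.
- mixer: Block mixer, fixed: white base 240 x 200 mm, 50 mm high, on it an aluminium block 140 x 140 mm, its top at 150 mm, with six tube caps (18 mm wide, 10 mm proud, nearest edge 46 mm from the well's axis) and a vertical well 36 mm wide, 100 mm deep in its centre. Origin at the table under the well's axis, z up; the two red marks on the block's top lie along its +x and -x.
- well_mouth (a point): Centre of the well's mouth, on the top face of the block, 150 mm above the table; axes as the mixer's.
- thread (a point): On the well's axis, 76 mm below the mouth: the upper ends of a right-hand two-start thread of brass ledges, which sinks 12 mm per half turn (3.8 mm per rad). Lugs let down in line with the red marks drop between the starts and rest on the thread; let down clockwise of the marks they sit on top of a ledge, flange 11 to 15 mm high: turn back anticlockwise until they drop.
- screw: Hold-down screw, 154 mm long, 0.2 to 0.4 kg, standing upright at first in the red holder, flange on its top. Origin: centre of the flange's underside, z up along the screw. Above it the steel flange, 50 mm wide, 6 mm thick, then the black wing; below it a steel stem 18 mm wide, its tip 96 mm below the origin. Friction holds it where it is left in the thread.
- screw_wing (a point): Middle of the screw's wing, 38 mm above the screw's origin: the place to grip. The wing is 48 mm long (along the screw's x), 15 mm thick (along y) and reaches from 12 to 58 mm above the origin; a white line runs along its top.
- screw_lugs (a point): Middle of the screw's two brass lugs, 88 mm below its origin; 6 mm thick, 32 mm across in all, along the screw's x (as the wing). Lowered with the wing along the marks (either way round) they rest with the flange 4 to 8 mm above the mouth. Then turning clockwise from above they pass under the ledges after about 0.5 rad, the flange is down after about 1.3, the wing square at 1.57, and it tightens at about 1.75.
- holder: Red plastic block 90 x 90 mm, 110 mm high, fixed, with a vertical through hole 37 mm wide in its centre in which the screw stands. Origin at the table under the hole's axis.
- rod_orange: Orange cleaning rod, 132 mm long, about 0.1 kg, standing upright at first in the mixer's well, collar on the block. Origin: centre of the collar's underside, z up. Above: collar 44 mm wide, 6 mm thick, then a round handle 23 mm thick up to 62 mm, to be gripped about 42 mm above the origin. Below: steel stem 12 mm thick, its last 24 mm thickened to 26 mm, ending 70 mm below the origin.
- hook_orange: The empty orange hook, the middle one of three 75 mm apart in a row along its y on a white base. Two level prongs leave an 18 mm slot, open towards the hook's -x (the robot's side). A rod goes in along +x, stem in the slot, collar above the prongs and lips, then is lowered until the collar rests on the prongs. Origin 98 mm below the seat.
- hook_orange_seat (a point): Centre of the orange hook's slot at the prongs' tops, 110 mm above the table, where the origin of a hung rod lies; axes as the hook's. The prongs reach from 33 mm before to 43 mm behind it; lips 6 mm high stand on them 28 mm before and behind it. Nothing is higher than the lips except the hung rods.
- rod_blue: Rod like the orange one, but blue, hanging on the blue hook; leave it.
- rod_green: Rod like the orange one, but green, hanging on the green hook; leave it.
- timer: White bench timer 55 x 75 mm, 16 mm high, lying on the bench; leave it. Origin at its underside.
- jar: Open glass jar 68 mm wide, 85 mm high; leave it. Origin at its underside.
- bottle: White bottle 68 mm wide, 150 mm high; leave it. Origin at its underside.
- glovebox: White and green glove box 120 x 230 mm, 70 mm high; leave it. Origin at its underside.

How it is judged:
By the outcome, as a careful person would: the job done as asked, in the order asked, and still so for the second after the job is handed in, with the robot touching nothing.
It also fails if it takes over 64 s, if anything falls off the work surface, if the arm or the gripper's body presses on something with over 40 N, if the wrist force passes 120 N, or if a joint passes its speed limit or range.

## Working session

There is one attempt and no reset: what is moved stays moved. The work goes in short steps, Python scripts to look and compute and a tool call to move; the robot and the scene stay as the last step left them, time stands still between calls to the robot, and variables do not carry over. Pictures are saved under pics/ and viewed, at most 10 in all, crops included, and the job is handed in when it is done.

Besides the shell and the picture viewer there is one more tool, called after "Emit:" as name(argument=value, ...) on one line, values as JSON. step_arm: Moves the arm, as the interface text tells. Its arguments: {"type":"object","properties":{"series":{"type":"array"},"squeeze":{"type":"number"}},"required":["series"]}

```bash
mkdir -p pics; cat > h.py <<'E'
import numpy as np, cv2
from cell import manip
from scipy.spatial.transform import Rotation as R
def cam(n):
    i=manip.camera_info(n); p,d=manip.camera(n); return p,d,i
def rot(i):
    o=np.array(i['orientation'],float)
    return o if o.shape==(3,3) else R.from_euler('xyz',o).as_matrix()
def cloud(d,i):
    f=240/np.tan(np.radians(i['fovy'])/2); v,u=np.mgrid[:480,:640]
    c=np.stack([(u-i['cx'])/f*d,(v-i['cy'])/f*d,d],-1)
    return c@rot(i).T+np.array(i['eye'])
E
python3 - <<'E'
from h import *
print(manip.read_state())
for n in('top','scene'):
    p,d,i=cam(n); print(n,i); cv2.imwrite(f'pics/{n}0.png',p); np.savez(f'{n}0.npz',p=p,c=cloud(d,i),d=d)
E
```

```text
{'clock': 0.0, 'joints': array([ 1.12539586e+00,  3.00475958e-01,  1.52157639e+00,  2.77900212e-05,
        1.32069682e+00, -6.65574979e-02]), 'qd': array([ 0.00275552,  0.00041692, -0.00117339,  0.00028152, -0.00258141,
       -0.0010101 ]), 'effort': array([ 5.63646372e-04, -5.31828904e+01, -3.52712417e+01,  7.08940532e-02,
        2.45553948e-02, -1.16721890e-04]), 'eef_pos': array([203.29020121, 510.80221841, 229.88563489]), 'eef_rot': array([-3.14044050e+00, -1.03775183e-04,  2.76274273e+00]), 'wrist_force': array([-0.3413263 , -0.56115616, -0.40060901]), 'moment': array([ 0.0562304 ,  0.01035549, -0.00881723]), 'finger_force': 0.0, 'finger_gap': 94.4656637393052}
top {'fovy': 52.60663288238633, 'cx': 315.498078609875, 'cy': 242.46634296147806, 'eye': array([ 553.91626938,   39.1548655 , 1047.33664369]), 'orientation': array([-3.03923131, -0.02747108, -1.55728025])}
scene {'fovy': 49.495488638670565, 'cx': 313.75787347053455, 'cy': 238.67205293951054, 'eye': array([1296.42181401, -480.03177974,  723.49618159]), 'orientation': array([-2.18515951e+00,  2.10301545e-03,  8.84519876e-01])}
```

View pics/top0.png

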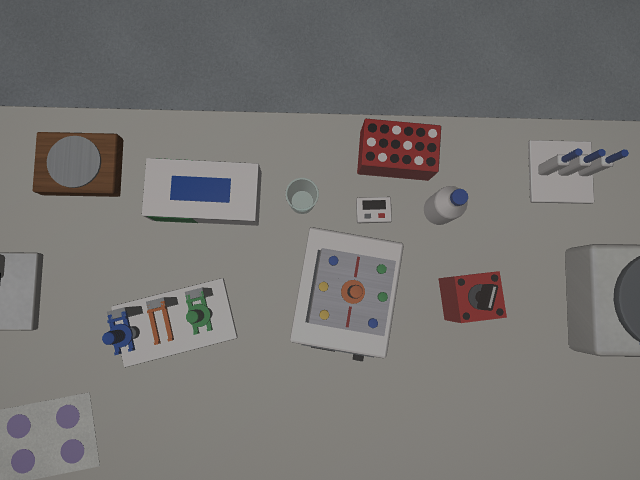

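View pics/scene0.png

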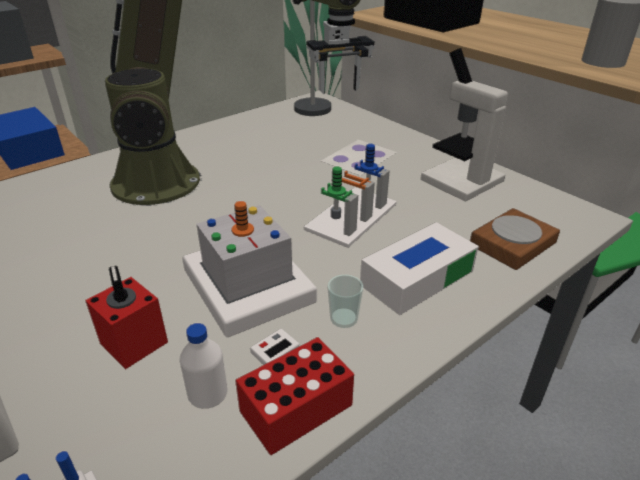

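```bash
python3 - <<'E'
from h import *
z=np.load('top0.npz');p=z['p'];c=z['c'];hsv=cv2.cvtColor(p,cv2.COLOR_BGR2HSV);H,S,V=cv2.split(hsv)
Z=c[...,2]
def rep(n,m,lo,hi,box):
    u0,v0,u1,v1=box; k=np.zeros(m.shape,bool);k[v0:v1,u0:u1]=1
    k&=m&(Z>lo)&(Z<hi); P=c[k]
    if len(P)<4: print(n,len(P));return
    r=cv2.minAreaRect(P[:,:2].astype(np.float32))
    print(n,len(P),'mean',P.mean(0).round(1),'rect',np.round(r[0],1),np.round(r[1],1),round(r[2],1),'z',np.percentile(P[:,2],[5,50,95]).round(1))
    return P
org=(H>4)&(H<16)&(S>120); any_=np.ones_like(org); red=((H<5)|(H>172))&(S>110)
mx=(290,225,410,360)
rep('collar',org,152,162,mx); rep('handle top',org,200,220,mx)
a=rep('mark1',red,140,160,(345,250,370,283)); b=rep('mark2',red,140,160,(335,303,360,332))
rep('block',any_,145,153,mx)
if a is not None and b is not None:
    m=(a.mean(0)+b.mean(0))/2;dd=a.mean(0)-b.mean(0);print('mid',m,'ang',np.arctan2(dd[1],dd[0]))
    L=cv2.fitLine(a[:,:2].astype(np.float32),2,0,.01,.01).ravel();print(L)
hk=(143,290,178,350); P=rep('hook',org,100,125,hk); 
rep('lips',org,113,125,hk); rep('prong',org,100,112.5,hk)
rep('hook all',org,30,200,hk)
grn=(H>45)&(H<80)&(S>90); blu=(H>105)&(H<125)&(S>110)
for n,m,bx in(('g',grn,(178,280,225,345)),('b',blu,(95,300,145,360))):
    rep(n+' top',m,160,190,bx); rep(n+' collar/prong',m,100,122,bx)
hd=(435,265,515,330)
rep('holder',red,105,114,hd); rep('flange',any_,114,122,hd); rep('wing',any_,150,180,hd); rep('wingtop white',(V>120)&(S<60),160,180,hd)
for bx in [mx,hd,hk]:
    print(np.histogram(Z[bx[1]:bx[3],bx[0]:bx[2]],bins=np.arange(0,240,12))[0])
for n,bx in(('mix',mx),('hook',(90,275,240,370)),('hold',hd)):
    u0,v0,u1,v1=bx; cv2.imwrite(f'pics/c_{n}.png',cv2.resize(p[v0:v1,u0:u1],None,fx=3,fy=3,interpolation=2))
q=[cv2.resize(p[v:v+90,u:u+130],(390,270),interpolation=2) for u,v in((290,248),(95,275),(150,275),(420,255))]
cv2.imwrite('pics/c0.png',np.vstack([np.hstack(q[:2]),np.hstack(q[2:])]))
E
```

```text
collar 248 mean [557.1 -50.7 156.3] rect [556.7 -53.1] [41.5 41.7] 46.9 z [153.8 156.3 158.8]
handle top 125 mean [556.8 -53.2 212.2] rect [556.6 -53.4] [18.8 21.1] 0.7 z [209.8 212.2 214.9]
mark1 46 mean [602.6 -60.4 151.3] rect [603.  -60.3] [ 4.4 36.4] 80.7 z [148.6 151.1 154.4]
mark2 41 mean [511.7 -46.2 151.4] rect [511.2 -46.1] [ 4.2 35.4] 80.4 z [149.3 151.3 153.5]
block 4619 mean [556.6 -53.1 150.3] rect [557.  -53.6] [140.5 140.1] 80.9 z [147.8 150.4 152.4]
mid [557.15231727 -53.32657953 151.30776889] ang -0.1546465171778865
[ 9.8556685e-01 -1.6928670e-01  6.0262122e+02 -6.0414787e+01]
hook 340 mean [493.3 307.  111.7] rect [494. 308.] [74.8 35. ] 14.5 z [107.7 111.2 117.8]
lips 81 mean [498.1 308.7 116.1] rect [492.8 307.3] [72.5 34.1] 14.8 z [113.2 116.  119.1]
prong 247 mean [492.3 306.2 110.2] rect [495.9 309. ] [70.1 34.8] 15.2 z [107.4 110.4 112.2]
hook all 340 mean [493.3 307.  111.7] rect [494. 308.] [74.8 35. ] 14.5 z [107.7 111.2 117.8]
g top 110 mean [508.7 234.3 172.5] rect [508.5 234.1] [20.1 19.2] 68.0 z [169.6 172.6 174.9]
g collar/prong 362 mean [513.1 231.9 
[... 233 characters left out ...]
14.8 z [109.1 115.6 119. ]
holder 1314 mean [ 549.6 -301.3  110.2] rect [ 550.6 -304.9] [89.7 92.4] 7.7 z [107.4 110.3 112.8]
flange 216 mean [ 552.5 -292.3  116.5] rect [ 550.1 -303.7] [87.9 88.2] 8.3 z [114.2 116.3 119.5]
wing 288 mean [ 550.5 -302.6  165.4] rect [ 550.5 -304.5] [16.4 47.7] 76.1 z [152.8 167.6 170.6]
wingtop white 43 mean [ 549.9 -305.2  168.7] rect [ 550.3 -305.6] [ 5.1 38.4] 71.6 z [167.2 168.3 170.5]
[2731    0    8  913 4682   11    9    9   10    8   12   12 5002  603
    5   12   12  139    1]
[1369   72   69   81   72   79   87   82  206 1611   58   59   62  145
  115    0    0    0    0]
[530 819  14  15  15  13  15  14 102 499   0   0   0   0   0   0   0   0
   0]
```

View pics/c0.png

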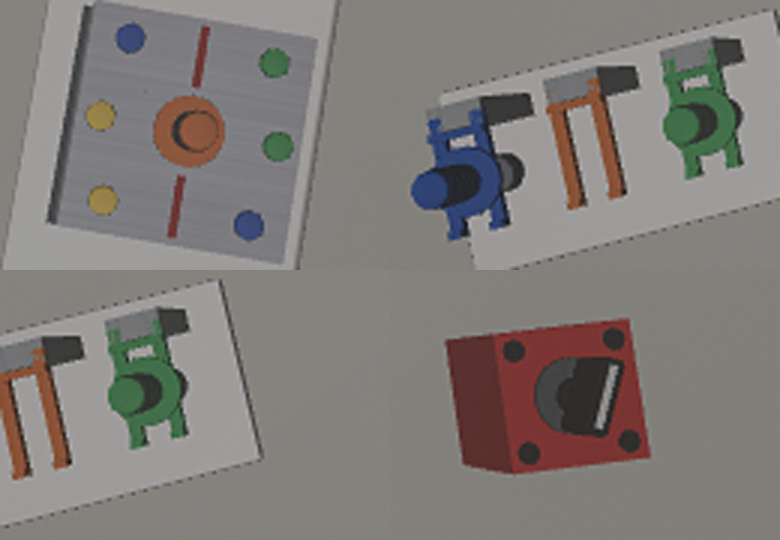

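Emit:
step_arm(series=[5, -8, 10, -0.03, 0, 15, -24, 20, -0.06, 0, 25, -40, 20, -0.08, 0, 30, -48, 0, -0.08, 0, 30, -48, 0, -0.08, 0, 30, -48, 0, -0.08, 0, 30, -48, 0, -0.08, 0, 30, -48, 0, -0.08, 0, 30, -48, 0, -0.08, 0, 30, -48, 0, -0.08, 0, 30, -48, 0, -0.08, 0, 30, -48, 0, -0.08, 0, 25, -40, 0, -0.04, 0, 10, -16, 0, 0, 0, 4, -7, 0, 0, 0, 0, 0, 0, 0, 0], squeeze=20)

```text
clock: 2.1
eef_pos: [557.1, -55.4, 280.7]
eef_rot: [3.141, -0.0, 1.833]
wrist_force: [-0.2, -0.5, -0.0]
finger_gap: 93.6
finger_force: 0.0
```

```bash
python3 - <<'E'
from h import *
s=manip.read_state();print(s['eef_pos'],s['eef_rot'],s['joints'].round(3),s['wrist_force'])
p,d,i=cam('wrist');c=cloud(d,i);cv2.imwrite('pics/w1.png',p);print(i)
H,S,V=cv2.split(cv2.cvtColor(p,cv2.COLOR_BGR2HSV));org=(H>4)&(H<16)&(S>120);Z=c[...,2]
for lo,hi in((205,222),(152,161)):
    P=c[org&(Z>lo)&(Z<hi)]
    if len(P)>5:
        print(len(P),P.mean(0).round(1),[np.round(x,1) for x in cv2.minEnclosingCircle(P[:,:2].astype(np.float32))])
E
```

```text
[557.14155279 -55.42612839 280.69045399] [ 3.14144177e+00 -3.12777813e-05  1.83338453e+00] [-0.165  0.289  1.418  0.     1.434 -0.427] [-0.24251065 -0.54020331 -0.01847475]
{'fovy': 67.60275018918819, 'cx': 321.11481571722555, 'cy': 240.84379948842985, 'eye': array([538.74468143,  10.56332881, 435.67618124]), 'orientation': array([ 2.90167898e+00, -2.17246018e-04,  2.62258240e-01])}
918 [556.9 -52.3 212.1] [array([556.9, -52.8]), np.float64(11.4)]
1116 [555.  -47.1 156.7] [array([557.1, -53.3]), np.float64(21.7)]
```

Emit:
step_arm(series=[0, 1.2, -20, 0, 0, 0, 1, -25, 0, 0, 0, 0, -22, 0, 0, 0, 0, -12, 0, 0, 0, 0, -4, 0, 0, 0, 0, 0, 0, 1, 0, 0, 0, 0, 1, 0, 0, 0, 0, 1, 0, 0, 0, 0, 1, 0, 0, 0, 0, 1, 0, 0, 0, 0, 1], squeeze=20)

```text
clock: 3.52
eef_pos: [557.4, -53.8, 197.5]
eef_rot: [3.142, 0.0, 1.833]
wrist_force: [0.0, 0.0, 0.6]
finger_gap: 37.4
finger_force: 0.0
```

Emit:
step_arm(series=[0, 0, 0, 0, 1, 0, 0, 0, 0, 1, 0, 0, 0, 0, 1, 0, 0, 0, 0, 1, 0, 0, 5, 0, 1, 0, 0, 15, 0, 1, 0, 0, 20, 0, 1, 0, 0, 25, 0, 1, 0, 0, 20, 0, 1, 0, 0, 15, 0, 1, 0, 0, 5, 0, 1, 0, 0, 0, 0, 1])

```text
clock: 5.03
eef_pos: [557.3, -53.8, 302.3]
eef_rot: [-3.141, -0.0, 1.833]
wrist_force: [0.4, -0.2, -2.1]
finger_gap: 22.7
finger_force: 20.0
```

```bash
python3 - <<'E'
from h import *
s=manip.read_state();print(s['eef_pos'],s['eef_rot'],s['finger_gap'],s['finger_force'],s['wrist_force'])
p,d,i=cam('top');c=cloud(d,i)
H,S,V=cv2.split(cv2.cvtColor(p,cv2.COLOR_BGR2HSV));org=(H>4)&(H<16)&(S>120);Z=c[...,2]
org[:,:250]=0
P=c[org];print(len(P),np.histogram(P[:,2],bins=np.arange(140,330,10)))
p,d,i=cam('wrist');cv2.imwrite('pics/w2.png',p)
E
```

```text
[557.34385464 -53.78326652 302.32352697] [-3.14142969e+00 -7.03879505e-05  1.83279224e+00] 22.692676437913615 19.99831348657608 [ 0.42322273 -0.20068561 -2.07751864]
0 (array([0, 0, 0, 0, 0, 0, 0, 0, 0, 0, 0, 0, 0, 0, 0, 0, 0, 0]), array([140, 150, 160, 170, 180, 190, 200, 210, 220, 230, 240, 250, 260,
       270, 280, 290, 300, 310, 320]))
```

View pics/w2.png

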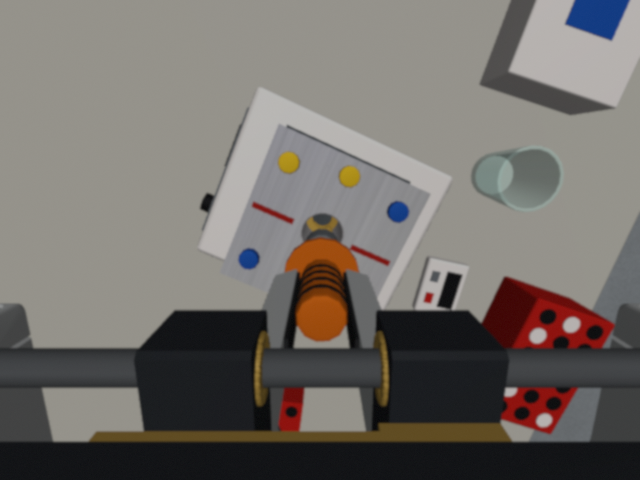

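Emit:
step_arm(series=[-5, 10, 0, 0, 1, -12, 24, 0, 0, 1, -18, 37, 0, 0, 1, -20, 41, 0, 0, 1, -20, 41, 0, 0, 1, -20, 41, 0, 0, 1, -20, 41, 0, 0, 1, -20, 41, 0, 0, 1, -15, 30, -10, 0, 1, -10, 19, -20, 0, 1, -4.5, 9, -25, 0, 1, 0, 0, -25, 0, 1, 0, 0, -15, 0, 1, 0, 0, -5, 0, 1, 0, 0, 0, 0, 1])

```text
clock: 7.0
eef_pos: [393.0, 280.2, 202.8]
eef_rot: [3.141, -0.0, 1.833]
wrist_force: [-0.1, 0.4, -0.7]
finger_gap: 22.9
finger_force: 20.0
```

```bash
python3 - <<'E'
from h import *
s=manip.read_state();print(s['eef_pos'],s['eef_rot'],s['finger_gap'])
p,d,i=cam('wrist');c=cloud(d,i);cv2.imwrite('pics/w3.png',p)
H,S,V=cv2.split(cv2.cvtColor(p,cv2.COLOR_BGR2HSV));Z=c[...,2]
org=(H>4)&(H<16)&(S>120);grn=(H>45)&(H<80)&(S>90); blu=(H>105)&(H<125)&(S>110)
k=org&(Z>105)&(Z<119)&(c[...,0]>440);P=c[k]
if len(P)>20: print('hook',len(P),cv2.minAreaRect(P[:,:2].astype(np.float32)))
for n,m in(('g',grn),('b',blu)):
    P=c[m&(Z>168)&(Z<178)]
    if len(P)>5: print(n,len(P),cv2.minEnclosingCircle(P[:,:2].astype(np.float32)))
P=c[org&(np.hypot(c[...,0]-s['eef_pos'][0],c[...,1]-s['eef_pos'][1])<40)]
print(np.histogram(P[:,2],bins=np.arange(150,320,6)))
E
```

```text
[392.98943987 280.22412881 202.79711079] [ 3.14128363e+00 -1.02148740e-04  1.83260349e+00] 22.87887845444594
hook 2754 ((493.7418518066406, 307.8162841796875), (75.9885025024414, 34.4602165222168), 15.167648315429688)
g 14 ((517.4600219726562, 236.95574951171875), 3.5246143341064453)
b 1685 ((469.0354919433594, 378.5262145996094), 11.43989086151123)
(array([   0,  681,  903,  105,  163,  109,  226,  104,  263,  238,  333,
       1921,    5,    0,    0,    0,    0,    0,    0,    0,    0,    0,
          0,    0,    0,    0,    0,    0]), array([150, 156, 162, 168, 174, 180, 186, 192, 198, 204, 210, 216, 222,
       228, 234, 240, 246, 252, 258, 264, 270, 276, 282, 288, 294, 300,
       306, 312, 318]))
```

View pics/w3.png

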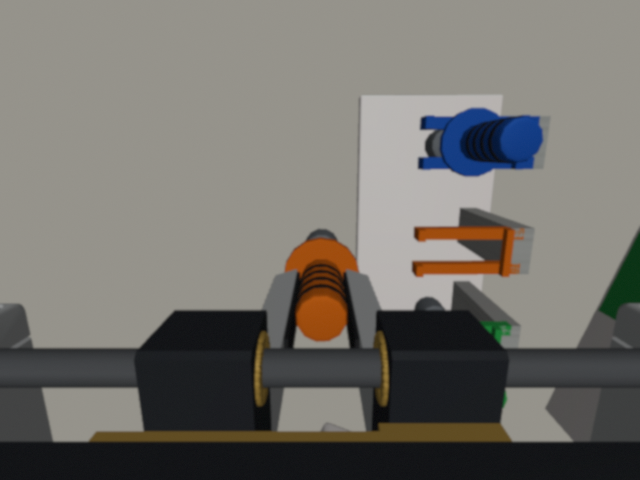

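```bash
python3 - <<'E'
from h import *
s=manip.read_state()
p,d,i=cam('wrist');c=cloud(d,i)
H,S,V=cv2.split(cv2.cvtColor(p,cv2.COLOR_BGR2HSV));Z=c[...,2]
org=(H>4)&(H<16)&(S>120)&(np.hypot(c[...,0]-s['eef_pos'][0],c[...,1]-s['eef_pos'][1])<40)
for lo,hi in((214,222),(156,166)):
    P=c[org&(Z>lo)&(Z<hi)];x=cv2.minEnclosingCircle(P[:,:2].astype(np.float32));print(np.percentile(P[:,2],[10,50,90]),x,np.array(x[0])-s['eef_pos'][:2])
ux=np.array([np.cos(.263),np.sin(.263)]);
k=(H>4)&(H<16)&(S>120)&(Z>105)&(Z<119)&(c[...,0]>440);P=c[k][:,:2]
y=P@[-ux[1],ux[0]];x=P@ux;print('slot y',np.histogram(y,12));f=x<np.percentile(x,60);print((y[f].min()+y[f].max())/2,x.min(),x.max())
E
```

```text
[216.55134315 218.14053737 219.05770395] ((392.1293029785156, 281.223388671875), 12.10830020904541) [-1.02734216  0.95311845]
[161.51891571 162.40254685 163.24982441] ((391.5142517089844, 283.9544372558594), 20.758798599243164) [-1.64239343  3.68416703]
slot y (array([344, 393, 504,  45,  43,  43,  43,  45,  43, 326, 392, 542]), array([151.67857081, 154.54915285, 157.41973489, 160.29031694,
       163.16089898, 166.03148102, 168.90206306, 171.77264511,
       174.64322715, 177.51380919, 180.38439124, 183.25497328,
       186.12555532]))
168.87055700449764 518.7539581906841 595.0240308510905
```

Emit:
step_arm(series=[0, 0, -15, 0, 1, 0, 0, -12, 0, 1, 0, 0, -4, 0, 1, 5.8, 1.6, 0, 0, 1, 11.6, 3.1, 0, 0, 1, 14.5, 3.9, 0, 0, 1, 14.5, 3.9, 0, 0, 1, 14.5, 3.9, 0, 0, 1, 14.5, 3.9, 0, 0, 1, 11.6, 3.1, 0, 0, 1, 6.8, 1.8, 0, 0, 1, 2.9, 0.8, 0, 0, 1, 0, 0, 0, 0, 1, 0, 0, 0, 0, 1])

```text
clock: 8.85
eef_pos: [489.4, 306.2, 171.6]
eef_rot: [3.142, -0.0, 1.833]
wrist_force: [-0.5, 0.5, -0.6]
finger_gap: 22.4
finger_force: 20.0
```

```bash
python3 - <<'E'
from h import *
s=manip.read_state();print(s['eef_pos'],s['wrist_force'],s['moment'])
p,d,i=cam('wrist');c=cloud(d,i)
H,S,V=cv2.split(cv2.cvtColor(p,cv2.COLOR_BGR2HSV));Z=c[...,2]
org=(H>4)&(H<16)&(S>120)
P=c[org&(Z>180)&(Z<192)];x=cv2.minEnclosingCircle(P[:,:2].astype(np.float32));print(np.median(P[:,2]),x,np.array(x[0])-s['eef_pos'][:2])
P=c[org&(Z>105)&(Z<119)];ux=np.array([.9656,.26]);print('lim',(P[:,:2]@ux).min(),(P[:,:2]@ux).max(),(P[:,:2]@[-.26,.9656]).min(),(P[:,:2]@[-.26,.9656]).max(),'handle',np.array(x[0])@ux,np.array(x[0])@[-.26,.9656])
P=c[org&(Z>122)&(Z<136)];print('collar',np.percentile(P[:,2],[10,50,90]))
cv2.imwrite('pics/w4.png',p)
p,d,i=cam('scene');cv2.imwrite('pics/s4.png',cv2.resize(p[130:270,270:430],(640,560),interpolation=2))
E
```

```text
[489.39202437 306.18950607 171.56421838] [-0.54766571  0.51417337 -0.62490124] [-0.1095385   0.11251554  0.00583838]
186.5156724134295 ((488.718994140625, 306.12872314453125), 12.649508476257324) [-0.67303023 -0.06078293]
lim 519.3041489727584 594.5650814162447 151.93114040463922 186.18602656107058 handle 551.5005287597656 168.5309565917969
collar [129.77373604 130.78666374 131.73766396]
```

View pics/s4.png

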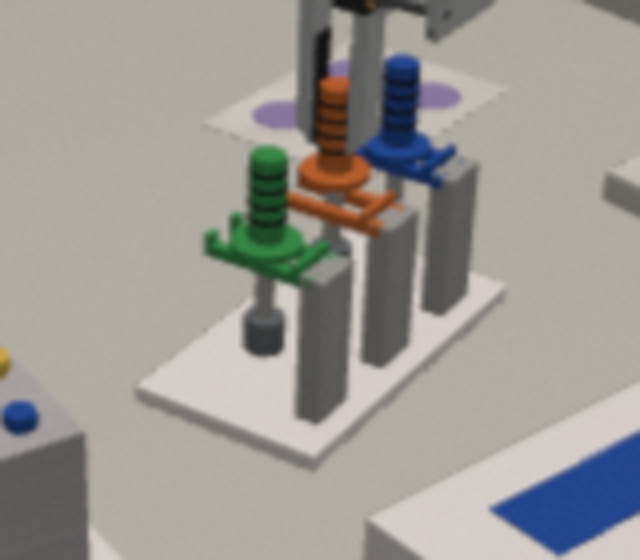

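Emit:
step_arm(series=[0, 0, -4, 0, 1, 0, 0, -4, 0, 1, 0, 0, -3, 0, 1, 0, 0, -2, 0, 1, 0, 0, -1, 0, 1, 0, 0, 0, 0, 1, 0, 0, 0, 0, 1])

```text
clock: 9.82
eef_pos: [489.6, 306.2, 157.5]
eef_rot: [3.142, -0.0, 1.833]
wrist_force: [-0.8, -0.4, -1.0]
finger_gap: 22.9
finger_force: 20.0
```

Emit:
step_arm(series=[0, 0, -0.5, 0, 1, 0, 0, 0, 0, 0.8, 0, 0, 0, 0, 0.6, 0, 0, 0, 0, 0.3, 0, 0, 0, 0, 0, 0, 0, 0, 0, 0, 0, 0, 0, 0, 0, 0, 0, 0, 0, 0, 0, 0, 10, 0, 0, 0, 0, 25, 0, 0, 0, 0, 30, 0, 0, 0, 0, 30, 0, 0, 0, 0, 25, 0, 0, 0, 0, 20, 0, 0, 0, 0, 5, 0, 0])

```text
clock: 11.7
eef_pos: [489.8, 306.3, 303.7]
eef_rot: [3.139, -0.001, 1.833]
wrist_force: [0.9, 0.3, -0.7]
finger_gap: 94.3
finger_force: 0.0
```

```bash
python3 - <<'E'
from h import *
s=manip.read_state();print(s['eef_pos'],s['finger_gap'])
p,d,i=cam('wrist');c=cloud(d,i);Z=c[...,2]
H,S,V=cv2.split(cv2.cvtColor(p,cv2.COLOR_BGR2HSV))
org=(H>4)&(H<16)&(S>120)
for lo,hi in((166,178),(113,119.5)):
    P=c[org&(Z>lo)&(Z<hi)]
    print(len(P),np.median(P[:,2]),cv2.minEnclosingCircle(P[:,:2].astype(np.float32)))
p,d,i=cam('scene');cv2.imwrite('pics/s5.png',cv2.resize(p[130:270,270:430],(480,420),interpolation=2))
E
```

```text
[489.78123158 306.31627943 303.69144398] 94.30841486686467
561 172.37350060394363 ((489.3453674316406, 306.6244201660156), 11.380208969116211)
1018 116.59887028253829 ((489.39178466796875, 307.35687255859375), 36.39247131347656)
```

View pics/s5.png

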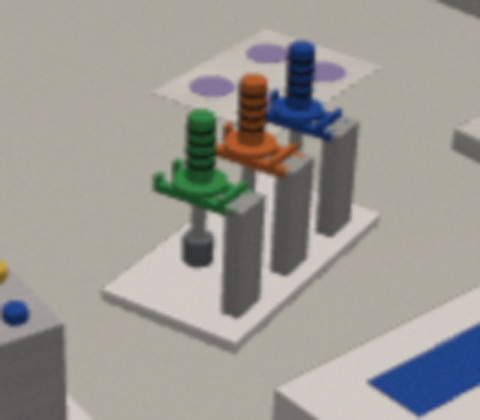

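Emit:
step_arm(series=[2, -10, 0, 0.03, 0, 5, -25, 0, 0.08, 0, 7.5, -40, 0, 0.12, 0, 8, -44, 0, 0.12, 0, 8, -44, 0, 0.12, 0, 8, -44, 0, 0.12, 0, 8, -44, 0, 0.12, 0, 8, -44, 0, 0.12, 0, 7, -37, 0, 0.12, 0, 4, -20, 0, 0.1, 0, 1.5, -7, 0, 0.02, 0, 0, 0, 0, 0, 0, 0, 0, 0, 0, 0])

```text
clock: 13.42
eef_pos: [556.5, -52.0, 301.8]
eef_rot: [3.141, -0.0, 2.902]
wrist_force: [-0.3, 0.3, 0.1]
finger_gap: 94.0
finger_force: 0.0
```

```bash
cat > well.py <<'E'
from h import *
s=manip.read_state();print(s['eef_pos'],s['eef_rot'],s['joints'].round(2))
p,d,i=cam('wrist');c=cloud(d,i);Z=c[...,2]
H,S,V=cv2.split(cv2.cvtColor(p,cv2.COLOR_BGR2HSV))
W=np.array([557,-53.3]);r=np.hypot(c[...,0]-W[0],c[...,1]-W[1])
red=((H<5)|(H>172))&(S>110)&(abs(Z-150)<5)&(r<80)
n,l,st,ce=cv2.connectedComponentsWithStats(red.astype(np.uint8))
A=[c[l==k].mean(0) for k in range(1,n) if st[k,4]>100];print('marks',[a.round(1) for a in A],[st[k,4] for k in range(1,n) if st[k,4]>100])
if len(A)==2:
    dd=(A[0]-A[1])*np.sign(A[0][0]-A[1][0]);print('mid',(A[0]+A[1])/2,'ang',np.arctan2(dd[1],dd[0]))
# rim: project image onto plane z=150, then polar edge
f=240/np.tan(np.radians(i['fovy'])/2);g=np.arange(-40,40,.25);X,Y=np.meshgrid(W[0]+g,W[1]+g)
q=(np.stack([X,Y,np.full_like(X,150)],-1)-i['eye'])@rot(i);mu=(q[...,0]/q[...,2]*f+i['cx']).astype(np.float32);mv=(q[...,1]/q[...,2]*f+i['cy']).astype(np.float32)
o=cv2.remap(p,mu,mv,1);cv2.imwrite('pics/rect%.1f.png'%s['clock'],cv2.resize(o,(480,480)))
zz=cv2.remap(d,mu,mv,0); zw=zz/q[...,2]  # >1 below plane
m=(zw>1.03); 
n,l,st,ce=cv2.connectedComponentsWithStats(m.astype(np.uint8))
for k in range(1,n):
    if st[k,4]>500:
        ys,xs=np.where(l==k);x=cv2.minEnclosingCircle(np.stack([xs,ys],1).astype(np.float32));print('hole',x[0][0]*.25-40+W[0],x[0][1]*.25-40+W[1],x[1]*.25)
E
python3 well.py
```

```text
[556.51101808 -51.98299314 301.84771502] [ 3.14149606e+00 -1.42271347e-04  2.90228191e+00] [-0.16  0.28  1.39  0.    1.48 -1.49]
marks [array([510.7, -46.6, 151.5]), array([603.3, -61.3, 151.5])] [np.int32(207), np.int32(164)]
mid [556.96518749 -53.91561483 151.49949559] ang -0.15739362907436344
hole 555.5467720031738 -53.157799530029294 17.638912200927734
```

Emit:
step_arm(series=[0, -10, 0, 0, 0, -1, -30, 0, 0, 0, -1, -44, 0, 0, 0, -1, -44, 0, 0, 0, -1, -44, 0, 0, 0, -1, -42, 0, 0, 0, -1, -26, -15, 0, 0, 0, -9, -20, 0, 0, 0, -3.5, -15, 0, 0, 0, 0, -5, 0, 0, 0, 0, 0, 0, 0])

```text
clock: 14.85
eef_pos: [550.9, -304.5, 247.0]
eef_rot: [3.142, 0.0, 2.904]
wrist_force: [0.9, 0.1, 0.2]
finger_gap: 93.9
finger_force: 0.0
```

```bash
python3 - <<'E'
from h import *
s=manip.read_state();print(s['eef_pos'],s['eef_rot'],s['joints'].round(2))
p,d,i=cam('wrist');c=cloud(d,i);Z=c[...,2]
H,S,V=cv2.split(cv2.cvtColor(p,cv2.COLOR_BGR2HSV))
near=np.hypot(c[...,0]-550.5,c[...,1]+304.5)<35
P=c[near&(Z>163)&(Z<174)];print('wingtop',len(P),cv2.minAreaRect(P[:,:2].astype(np.float32)),np.median(P[:,2]))
w=near&(Z>163)&(Z<174)&(V>110);P=c[w];print('line',len(P),P.mean(0),cv2.minAreaRect(P[:,:2].astype(np.float32)),cv2.fitLine(P[:,:2].astype(np.float32),2,0,.01,.01).ravel())
P=c[near&(Z>113.5)&(Z<119)];print('flange',cv2.minEnclosingCircle(P[:,:2].astype(np.float32)),np.median(P[:,2]))
cv2.imwrite('pics/w6.png',p)
E
```

```text
[ 550.85889979 -304.4629069   246.98788321] [3.14152198e+00 6.64437401e-08 2.90382736e+00] [-0.56  0.47  1.25  0.    1.42 -1.9 ]
wingtop 1455 ((550.2091064453125, -305.4884033203125), (14.985148429870605, 47.20082092285156), 74.59757232666016) 168.59368923927101
line 409 [ 550.3308975  -305.78580159  169.38574667] ((550.7774047851562, -305.91241455078125), (4.932145118713379, 40.061988830566406), 74.62771606445312) [ 9.6440548e-01 -2.6442778e-01  5.5033087e+02 -3.0578580e+02]
flange ((550.5020141601562, -305.5247497558594), 24.957826614379883) 116.66759272676649
```

Emit:
step_arm(series=[-0.4, -1, -15, -0.03, 0, 0, 0, -25, 0, 0, 0, 0, -25, 0, 0, 0, 0, -18, 0, 0, 0, 0, -8, 0, 0, 0, 0, -2, 0, 0.3, 0, 0, 0, 0, 0.6, 0, 0, 0, 0, 0.8, 0, 0, 0, 0, 1, 0, 0, 0, 0, 1, 0, 0, 0, 0, 1, 0, 0, 0, 0, 1, 0, 0, 0, 0, 1, 0, 0, 0, 0, 1, 0, 0, 0, 0, 1], squeeze=35)

```text
clock: 16.77
eef_pos: [550.2, -306.3, 154.0]
eef_rot: [3.142, 0.0, 2.873]
wrist_force: [-0.9, 0.6, -1.3]
finger_gap: 15.2
finger_force: 35.0
```

Emit:
step_arm(series=[0, 0, 4, 0, 1, 0, 0, 10, 0, 1, 0, 0, 18, 0, 1, 0, 0, 22, 0, 1, 0, 0, 25, 0, 1, 0, 0, 25, 0, 1, 0, 0, 25, 0, 1, 0, 0, 20, 0, 1, 0, 0, 10, 0, 1, 0, 0, 4, 0, 1, 0, 0, 0, 0, 1])

```text
clock: 18.15
eef_pos: [550.1, -306.3, 316.6]
eef_rot: [3.141, -0.0, 2.873]
wrist_force: [-0.1, -0.5, -2.3]
finger_gap: 14.7
finger_force: 35.0
```

```bash
cat > held.py <<'E'
from h import *
s=manip.read_state();print(s['clock'],s['eef_pos'],s['eef_rot'],s['wrist_force'],s['moment'],s['finger_gap'])
p,d,i=cam('wrist');c=cloud(d,i);Z=c[...,2];T=s['eef_pos']
H,S,V=cv2.split(cv2.cvtColor(p,cv2.COLOR_BGR2HSV))
near=np.hypot(c[...,0]-T[0],c[...,1]-T[1])<40
w=near&(abs(Z-T[2]-14)<5)&(V>110)&(S<60);P=c[w];L=cv2.fitLine(P[:,:2].astype(np.float32),2,0,.01,.01).ravel()
print('line',len(P),P.mean(0)-T,'ang',np.arctan(L[1]/L[0]))
P=c[near&(abs(Z-(T[2]-38))<4)];print('flange',len(P),np.array(cv2.minEnclosingCircle(P[:,:2].astype(np.float32))[0])-T[:2],cv2.minEnclosingCircle(P[:,:2].astype(np.float32))[1],np.percentile(P[:,2]-T[2],[10,50,90]))
cv2.imwrite('pics/held%.1f.png'%s['clock'],p)
E
python3 held.py; ls pics | tail -3
```

```text
18.15 [ 550.11734933 -306.26656396  316.63858424] [ 3.14145321e+00 -4.98650965e-04  2.87278084e+00] [-0.1213356  -0.47175277 -2.26040532] [ 0.04554176  0.01829384 -0.00377866] 14.664833379929018
line 915 [-3.85510981  0.81085552 15.41567253] ang -0.2861492
flange 1563 [-0.26127023 -0.13907568] 24.70138168334961 [-38.45035827 -37.35712504 -36.54205136]
w3.png
w4.png
w6.png
```

Emit:
step_arm(series=[0, 8, 0, 0, 1, 1, 22, 0, 0.02, 1, 1, 38, 0, 0.02, 1, 1, 42, 0, 0.02, 1, 1, 42, 0, 0.02, 1, 1, 42, 0, 0.02, 1, 1, 34, 0, 0.012, 1, 0.7, 16, 0, 0, 1, 0, 6, 0, 0, 1, 0, 2.4, 0, 0, 1, 0, 0, 0, 0, 1, 0, 0, 0, 0, 1])

```text
clock: 19.7
eef_pos: [556.9, -54.5, 316.9]
eef_rot: [-3.142, -0.0, 2.984]
wrist_force: [0.1, 0.3, -1.5]
finger_gap: 15.0
finger_force: 35.0
```

```bash
python3 held.py; python3 well.py; python3 - <<'E'
import cv2,glob
a=sorted(glob.glob('pics/held*'),key=lambda f:float(f.split('held')[1][:-4]))[-1];b=sorted(glob.glob('pics/rect*'),key=lambda f:float(f.split('rect')[1][:-4]))[-1]
import numpy as np
A=cv2.resize(cv2.imread(a),(480,360));B=cv2.resize(cv2.imread(b),(320,320));B=cv2.copyMakeBorder(B,0,40,0,0,0);cv2.imwrite('pics/m1.png',np.hstack([A,B]))
E
```

```text
19.7 [556.88720905 -54.54587498 316.87272589] [-3.14150364e+00 -8.23531282e-05  2.98385905e+00] [ 0.07910602  0.31739449 -1.53785497] [ 0.05184488  0.03380762 -0.01740647] 14.981269536959973
line 869 [-4.22091186  0.31675891 15.44199812] ang -0.17479326
flange 1557 [-0.38672076 -0.21941814] 24.6923885345459 [-38.35609596 -37.31237516 -36.41223832]
[556.8724005  -54.44803425 316.86850731] [-3.14152624e+00 -1.35628756e-04  2.98404226e+00] [-0.16  0.27  1.36 -0.    1.51 -1.58]
marks [array([510.6, -46.6, 151.4])] [np.int32(196)]
hole 555.4249572753906 -53.30528335571289 17.79414176940918
```

View pics/m1.png

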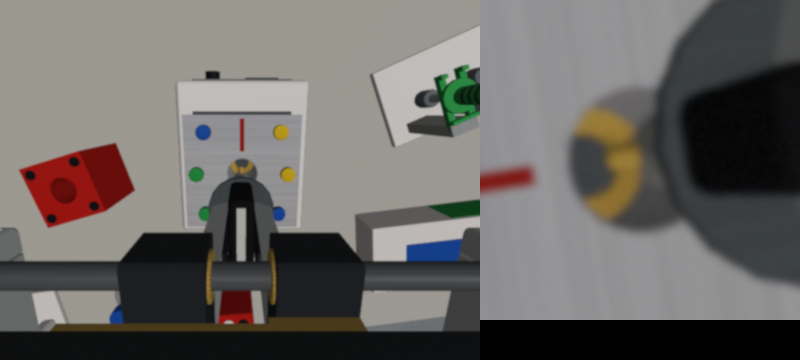

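Emit:
step_arm(series=[0.4, 1.1, -5, 0, 1, 0, 0, -10, 0, 1, 0, 0, -6, 0, 1, 0, 0, -3, 0, 1, 0, 0, -3, 0, 1, 0, 0, -3, 0, 1, 0, 0, -3, 0, 1, 0, 0, -3, 0, 1, 0, 0, -3, 0, 1, 0, 0, 0, 0, 1])

```text
clock: 21.05
eef_pos: [557.2, -52.8, 277.7]
eef_rot: [-3.142, -0.0, 2.985]
wrist_force: [1.0, -0.1, -2.8]
finger_gap: 14.9
finger_force: 35.0
```

Emit:
step_arm(series=[0, -0.5, -3, 0, 1, 0, 0, -6, 0, 1, 0, 0, -8, 0, 1, 0, 0, -8, 0, 1, 0, 0, -8, 0, 1, 0, 0, -8, 0, 1, 0, 0, -8, 0, 1, 0, 0, -6, 0, 1, 0, 0, -4, 0, 1, 0, 0, -3, 0, 1, 0, 0, 0, 0, 1, 0, 0, 0, 0, 1])

```text
clock: 22.55
eef_pos: [557.4, -53.3, 216.2]
eef_rot: [-3.142, 0.0, 2.985]
wrist_force: [0.5, -0.3, -1.8]
finger_gap: 14.6
finger_force: 35.0
```

Emit:
step_arm(series=[0, 0, -2, 0, 1, 0, 0, -2, 0, 1, 0, 0, -2, 0, 1, 0, 0, -1.5, 0, 1, 0, 0, -1.5, 0, 1, 0, 0, -1, 0, 1, 0, 0, -1, 0, 1, 0, 0, 0, 0, 1])

```text
clock: 23.55
eef_pos: [557.3, -53.3, 204.9]
eef_rot: [3.142, -0.0, 2.985]
wrist_force: [0.0, 0.8, -2.3]
finger_gap: 14.8
finger_force: 35.0
```

Emit:
step_arm(series=[0, 0, -0.7, 0, 1, 0, 0, -0.7, 0, 1, 0, 0, -0.7, 0, 1, 0, 0, -0.7, 0, 1, 0, 0, -0.7, 0, 1, 0, 0, 0, 0, 1])

```text
clock: 24.3
eef_pos: [557.3, -53.3, 201.4]
eef_rot: [-3.142, -0.0, 2.985]
wrist_force: [0.7, -0.2, -2.3]
finger_gap: 14.8
finger_force: 35.0
```

Emit:
step_arm(series=[0, 0, -0.6, 0, 1, 0, 0, -0.5, 0, 1, 0, 0, -0.5, 0, 1, 0, 0, 0, 0, 1])

```text
clock: 24.8
eef_pos: [557.3, -53.3, 199.8]
eef_rot: [3.142, 0.0, 2.985]
wrist_force: [0.8, 0.4, -3.1]
finger_gap: 14.8
finger_force: 35.0
```

Emit:
step_arm(series=[0, 0, -0.5, 0, 1, 0, 0, -0.5, 0, 1, 0, 0, 0, 0, 1])

```text
clock: 25.18
eef_pos: [557.3, -53.3, 199.0]
eef_rot: [-3.142, 0.0, 2.985]
wrist_force: [0.0, 0.4, -1.1]
finger_gap: 14.6
finger_force: 35.0
```

Emit:
step_arm(series=[0, 0, -0.4, 0, 1, 0, 0, -0.4, 0, 1, 0, 0, 0, 0, 1])

```text
clock: 25.55
eef_pos: [557.4, -53.3, 198.7]
eef_rot: [3.142, 0.001, 2.985]
wrist_force: [-3.0, 0.5, 5.4]
finger_gap: 14.8
finger_force: 35.0
```

Emit:
step_arm(series=[0, 0, -0.15, -0.06, 1, 0, 0, -0.25, -0.06, 1, 0, 0, -0.25, -0.06, 1, 0, 0, 0, 0, 1])

```text
clock: 26.05
eef_pos: [557.6, -53.3, 198.0]
eef_rot: [3.141, 0.001, 2.805]
wrist_force: [0.1, -0.1, 6.3]
finger_gap: 15.0
finger_force: 35.0
```

Emit:
step_arm(series=[0, 0, -0.23, -0.06, 1, 0, 0, -0.23, -0.06, 1, 0, 0, -0.23, -0.06, 1, 0, 0, -0.23, -0.06, 1, 0, 0, 0, 0, 1])

```text
clock: 26.68
eef_pos: [557.7, -53.3, 197.0]
eef_rot: [3.141, 0.001, 2.566]
wrist_force: [0.6, 0.8, 5.0]
finger_gap: 14.6
finger_force: 35.0
```

```bash
python3 - <<'E'
from h import *
s=manip.read_state();print(s['eef_pos'],s['eef_rot'],s['wrist_force'],s['moment'])
E
```

```text
[557.65552127 -53.31665037 197.04071143] [3.14095703e+00 1.30637547e-03 2.56554722e+00] [0.59918444 0.75295702 5.00497434] [ 0.1112057  -0.12479663 -0.03057651]
```

Emit:
step_arm(series=[0, 0, -0.23, -0.06, 1, 0, 0, -0.23, -0.06, 1, 0, 0, -0.23, -0.06, 1, 0, 0, -0.23, -0.06, 1, 0, 0, -0.23, -0.06, 1, 0, 0, 0, 0, 1])

```text
clock: 27.42
eef_pos: [557.7, -53.3, 195.9]
eef_rot: [3.141, 0.001, 2.266]
wrist_force: [0.2, 1.2, 4.5]
finger_gap: 14.9
finger_force: 35.0
```

```bash
cat > st.py <<'E'
from h import *
s=manip.read_state();print(s['eef_pos'],s['eef_rot'],s['wrist_force'],s['moment'])
E
python3 st.py
```

```text
[557.69109049 -53.3465213  195.94220986] [3.14053003e+00 1.19714812e-03 2.26550316e+00] [0.24693945 1.22186486 4.51262393] [ 0.08839138 -0.14365261 -0.00313737]
```

Emit:
step_arm(series=[0, 0, -0.23, -0.06, 1, 0, 0, -0.23, -0.06, 1, 0, 0, -0.23, -0.06, 1, 0, 0, -0.23, -0.06, 1, 0, 0, -0.23, -0.06, 1, 0, 0, -0.23, -0.06, 1, 0, 0, 0, 0, 1])

```text
clock: 28.3
eef_pos: [557.8, -53.3, 194.6]
eef_rot: [3.14, 0.001, 1.906]
wrist_force: [0.5, -0.2, 5.8]
finger_gap: 15.1
finger_force: 35.0
```

```bash
python3 st.py
```

```text
[557.75577234 -53.33930582 194.60450703] [3.13998314e+00 8.00566413e-04 1.90554047e+00] [ 0.46113136 -0.1940427   5.77284524] [ 0.08042188 -0.19034427  0.02668811]
```

Emit:
step_arm(series=[0, 0, -0.22, -0.06, 1, 0, 0, -0.2, -0.06, 1, 0, 0, -0.15, -0.05, 1, 0, 0, -0.1, -0.05, 1, 0, 0, 0, 0, 1])

```text
clock: 28.92
eef_pos: [557.6, -53.5, 193.9]
eef_rot: [3.14, 0.001, 1.686]
wrist_force: [0.4, -0.1, 4.8]
finger_gap: 14.7
finger_force: 35.0
```

```bash
python3 st.py
```

```text
[557.61516794 -53.50559151 193.89134075] [3.14036113e+00 6.31197688e-04 1.68559047e+00] [ 0.38522544 -0.13141051  4.75476279] [-0.08159129  0.1435651  -0.04867026]
```

Emit:
step_arm(series=[0, 0, 0, -0.05, 1, 0, 0, 0, -0.05, 1, 0, 0, 0, -0.04, 1, 0, 0, 0, 0, 1])

```text
clock: 29.42
eef_pos: [557.5, -53.6, 193.9]
eef_rot: [3.14, 0.001, 1.546]
wrist_force: [-0.9, 0.2, 6.5]
finger_gap: 14.6
finger_force: 35.0
```

```bash
python3 st.py
```

```text
[557.53535017 -53.58075992 193.92090375] [3.14046982e+00 5.48573661e-04 1.54574198e+00] [-0.88767743  0.20729239  6.48085214] [-0.19967467  0.36648039 -0.0281305 ]
```

Emit:
step_arm(series=[0, 0, 0, -0.05, 1, 0, 0, 0, -0.05, 1, 0, 0, 0, -0.032, 1, 0, 0, 0, 0, 1, 0, 0, 0, 0, 1])

```text
clock: 30.05
eef_pos: [557.5, -53.6, 193.9]
eef_rot: [3.14, 0.0, 1.414]
wrist_force: [-0.9, -0.8, 6.5]
finger_gap: 14.7
finger_force: 35.0
```

```bash
python3 st.py
```

```text
[557.5286646  -53.56931977 193.90142105] [3.14047552e+00 3.88968962e-04 1.41427850e+00] [-0.92964546 -0.83570797  6.52966469] [-0.20766779  0.39749062 -0.0466945 ]
```

Emit:
step_arm(series=[0, 0, 0.4, 0, 0.85, 0, 0, 0, 0, 0.7, 0, 0, 0, 0, 0.5, 0, 0, 0, 0, 0.2, 0, 0, 0, 0, 0, 0, 0, 0, 0, 0, 0, 0, 0, 0, 0, 0, 0, 10, 0, 0, 0, 0, 25, 0, 0, 0, 0, 30, 0, 0, 0, 0, 30, 0, 0, 0, 0, 15, 0, 0, 0, 0, 5, 0, 0, 0, 0, 0, 0, 0])

```text
clock: 31.8
eef_pos: [557.2, -53.3, 308.0]
eef_rot: [-3.141, 0.0, 1.413]
wrist_force: [-0.3, 0.3, -0.3]
finger_gap: 94.2
finger_force: 0.0
```

```bash
cat > fin.py <<'E'
from h import *
s=manip.read_state();print(s['clock'],s['eef_pos'],s['wrist_force'])
p,d,i=cam('wrist');c=cloud(d,i);Z=c[...,2]
H,S,V=cv2.split(cv2.cvtColor(p,cv2.COLOR_BGR2HSV))
r=np.hypot(c[...,0]-557,c[...,1]+53.5)
w=(r<35)&(Z>200)&(Z<216);P=c[w];print('top',len(P),cv2.minAreaRect(P[:,:2].astype(np.float32)),np.median(P[:,2]))
P=c[w&(V>110)];L=cv2.fitLine(P[:,:2].astype(np.float32),2,0,.01,.01).ravel();print('line ang',np.arctan2(L[1],L[0]),'want',-.157-np.pi/2)
k=(r<24)&(Z>152)&(Z<162);P=c[k];A=np.c_[P[:,:2]-[557,-53.5],np.ones(len(P))];print('flange plane',np.linalg.lstsq(A,P[:,2],rcond=None)[0])
k=(r>30)&(r<42)&(Z>145)&(Z<153);print('block z',np.median(Z[k]))
red=((H<5)|(H>172))&(S>110)&(abs(Z-150)<5)&(r<80);n,l,st,ce=cv2.connectedComponentsWithStats(red.astype(np.uint8))
A=[c[l==q].mean(0) for q in range(1,n) if st[q,4]>80];dd=A[0]-A[-1];print('marks ang',np.arctan(dd[1]/dd[0]))
cv2.imwrite('pics/f%.0f.png'%s['clock'],p)
p,d,i=cam('scene');cv2.imwrite('pics/fs%.0f.png'%s['clock'],cv2.resize(p[120:340,150:430],(770,605)))
E
python3 fin.py
```

```text
31.8 [557.18166155 -53.29610588 308.04867592] [-0.2748604   0.27050496 -0.2904467 ]
top 1276 ((557.0579223632812, -54.6329345703125), (48.58562088012695, 14.876687049865723), 81.3211441040039) 208.5724261902076
line ang 1.4137077 want -1.7277963267948966
flange plane [-4.48794861e-04 -6.06443821e-03  1.56677111e+02]
block z 150.72096005098706
marks ang -0.15729773067771602
```

```bash
mv pics/fs32.png pics/final.png; ls pics/final.png
```

```text
pics/final.png
```

View pics/final.png

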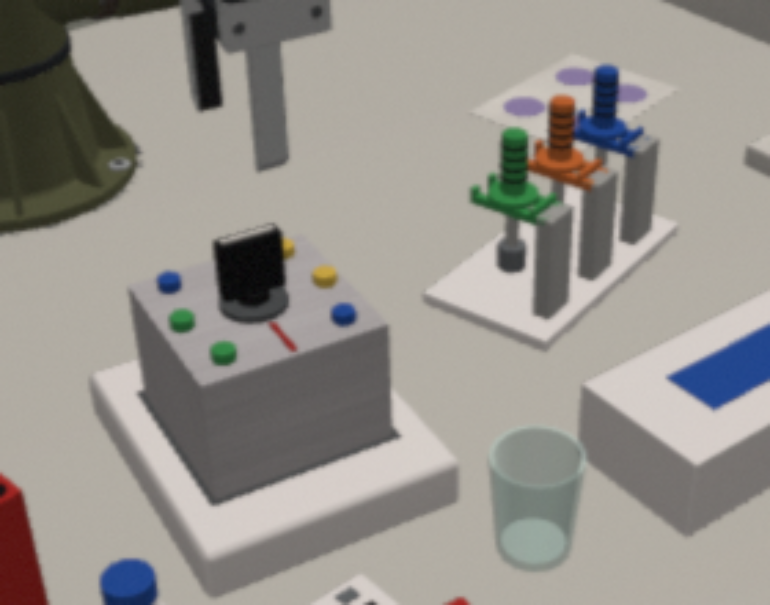

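The screw sits flush with its wing square across the marks, all three rods hang straight, and the gripper is clear.

```bash
python3 -c "
from cell import manip
print(manip.sign_off())"
```

```text
the job is handed in; nothing more can be done
None
```

The orange rod hangs on its hook between the other two, and the screw is seated with its flange flat on the block and its wing square across the marks; handed in at about 32 s of the 64 s allowed.

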